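# Fetch the tall button tube from the pull-out rack and put it on show

## Robot

A 6-joint arm with a two-finger parallel gripper is mounted at the origin on the work surface. World frame = base frame: x ahead of the robot, y to its left, z up, the work surface at z = 0. Lengths are in mm, angles in rad, forces in N, time in s.
With the tool pointing down it reaches from about 250 to 800 mm from the base axis. Payload 8.5 kg.
Tool frame: the origin (TCP) lies between the finger pads; the fingertips stand manip.finger_overhang ahead of it and the grasp point (between the pads) lies 5 mm behind it (manip.finger_overhang is the distance from the TCP to the fingertips, in mm); z points along the fingers, y is the line along which they close (so a half turn about z gives the same grasp; the last joint's range is limited). The gripper opens to 85 mm and grips with 20 to 120 N. Pads are 22 mm wide; open, the fingers measure 114 mm over their backs; the gripper's body (76 mm by 85 mm) begins 54 mm behind the grasp point. The pads swing forward as they close: fully open they stand 13 mm farther back than shut.
Start: joints at [1.172, 0.238, -0.013, 1.319, 0, 1.571], TCP at [203.846, 483.763, 245.276] pointing down, gripper open.
Joint ranges: [-2.66, 2.66], [-1.03, 1.9], [-1.14, 1.46], [-1.82, 2.27], [-1.45, 1.34], [-3.14, 3.14]. Speed limits (rad/s): [2.22, 2.22, 2.79, 3.14, 3.14, 3.14].

## Interface

Orientations are given as a unit quaternion [w, x, y, z].
In Python, from workcell import manip, vision gives the robot as it stands. The module is installed in compiled form; this text tells all that it offers.
- The arm moves only by the shell command python3 -m pendant 'ROWS' [FORCE]. ROWS is text: rows parted by semicolons, each of 5 numbers parted by spaces: the shift along the tool's x, y, z in m, then the turn about the tool's z in degrees, then the opening, from 0 (shut) to 1 (fully open). A call has 1 to 8 rows; each row shifts and turns the commanded pose from where the row before left it, along the tool's axes as they then stand; what a row does not reach is not made up. A row lasts 1/8 s, in which the tool goes at most 62.5 mm and 10.7 degrees, less where a joint would pass 70% of its speed; a pose out of reach is approached as far as the arm can. A call is refused whole if a number of a shift passes 0.0625 or a number of a turn 10.7, either way. A call with a gripper value outside its range is refused whole. The fingers move at their own pace and stop on an object; FORCE is the grip in N (left out, the last holds). Time passes only in rows, so rows that do not move let the fingers close. It gives the time, the measured TCP pose, the force, the opening and the grip force at its end, in the units of the state.
- manip.state(): the state, without advancing time (a new reading comes with each control period).
- vision.snapshot(name): name is "scene" or "top" or "wrist"; returns a dict with "frame" (384x512x3 uint8, red, green, blue), "z_map" (384x512 float32, mm along the optical axis (not along the pixel's ray), 0 where there is no reading), "mtx" (3x3 intrinsics, pixels), "R" (3x3) and "t" (3): a world point X has camera coordinates R X + t. Camera axes: x right, y down, z forward; pixel columns grow to the right and rows downward; lengths in mm; the calibration is good to about 2 mm. The wrist camera is an equidistant fisheye: a pixel r from the principal point sees the ray r / f radians off the axis. A picture is of the moment at which its call begins.
- manip.hand_in(): hands the job in; it is judged then, once.
Trained networks look in the newest picture that a camera, given by its name, has taken for a name from the list of things; names that differ only in an ending like _2 or _b are one class to them, and where a whole thing is asked for, a point or a joint stands for the part that bears it (a point fixed in the world has none). Each returns a list of dicts, best first, with "p" (0 to 1); they miss things now and then, are a little off and sometimes report something else, mostly with a low value. They report only what shows in the picture. A call takes as long as a camera call. They do not tell look-alikes from the thing itself.
- vision.outline_of(thing, camera): "pixels" (384x512 bool, what is visible of it).
- vision.spot_point(thing, camera): "xyz" ([x, y, z] in mm, in world coordinates, good to about 4 mm: a listed point, or the origin of a listed thing).
The state is a dict: "time": time; "qpos": joint angles; "joint_vel": joint speeds; "tau": joint torques, N m; "tcp_pos": TCP position; "tcp_rot": TCP orientation; "contact_force": force on the tool from outside, world axes, zero at the start; "wrist_torque": the same for the moment, N m; "opening": finger opening in mm; "grip_force": force on a finger pad.
Only numpy, scipy, OpenCV 4.12 (cv2) and the standard library are available. Lean on these libraries where they do the work, as an engineer would, in place of code of your own. Each camera call takes 0.05 s, during which the arm holds its last target. There are 200 camera calls.

## Task

Pull the grey rack out of the button cabinet to its stop, lift the tall, dome-capped button tube straight up out of its well and lean it in the sloping aluminium cradle, lowering it right down on to the cradle's foot before you let go. Then push the rack fully home. Leave the two short tubes in their wells and do not disturb the other things on the counter.

Things in the scene. Friction and masses are not known exactly. Their poses are not given: they have to be found in the camera images.
- rack (a joint): how far the grey rack is pulled out of the cabinet, m: 0 = home (block face flush with the cabinet's front edge), 0.150 = its stop; grows as it is pulled. It starts home, slides with 1 to 2 N of friction and stays where it is left
- rack_handle (a point): middle of the rack's steel handle, a level round bar 10 mm thick, 100 mm long along this frame's y, 170 mm above the counter; it rides with the rack. -x is the way the rack pulls out, z is up. The bar stands 55 mm out from the block's face, on two arms that slope from its ends back and down to the block
- cabinet: open-fronted fixed cabinet, white sides and floor, clear roof and back: 200 mm deep (x), 250 mm wide (y), 189 mm high. Origin: centre of its underside, on the counter. Its open front, where the rack comes out, is at -x; with the rack home the handle bar is 155 mm in front of the origin and is free from above
- rack_top (a point): centre of the grey rack block's top face, 105 mm above the counter, riding with the rack; same axes as the handle. The block is 100 mm (x) by 224 mm (y). Three round wells, 28 mm wide and 80 mm deep, open at x = 0 and y = -75, 0 and +75 mm
- tall_tube_mid (a point): centre (half-way up) of the tall clear button tube: round, 26 mm in diameter, 150 mm tall, about 60 g, with a white domed cap (the top 12 mm taper; grip below that). z is its axis, towards the cap. It stands in one of the three wells, 70 mm of it showing, the other 80 mm in the well, with 1 mm of play all round
- short_tube_a_mid (a point): centre of a short clear button tube: 26 mm in diameter, 115 mm tall, flat white cap, 35 mm of it showing above the rack block; it stays in its well
- short_tube_b_mid (a point): centre of the other short tube, just like the first
- cradle_mid (a point): where the tall tube's centre lies when it leans properly in the fixed cradle. z runs up along the channel, 30 degrees from vertical; x points out of its open side, y is level. Foot plate (square to z, the tube's lower end stands on it) at z = -75 mm; back plate at x = -13 mm up to z = +16 mm; 12 mm thick side cheeks 33 mm apart, up to z = -5 mm, as far as x = +13 mm. Open at +z and +x
There are look-alikes about, which are no part of the job. Leave any orange or red look-alike of the part that bears cradle_mid alone.

How it is judged:
By the outcome, as a careful person would: the job done as asked, in the order asked, and still so for the second after the job is handed in, with the robot touching nothing.
It also fails if it takes over 64 s, if anything falls off the work surface, if the arm or the gripper's body presses on something with over 40 N, if the wrist force passes 120 N, or if a joint passes its speed limit or range.

## Working session

There is one attempt and no reset: what is moved stays moved. The work goes in short steps, Python scripts to look and compute and a shell command to move; the robot and the scene stay as the last step left them, time stands still between calls to the robot, and variables do not carry over. Pictures are saved under pics/ and viewed, at most 11 in all, crops included, and the job is handed in when it is done.

```bash
mkdir -p pics
python3 - <<'E'
from workcell import manip, vision
import cv2,numpy as np
print(manip.finger_overhang, manip.state())
ims=[]
for c in("scene","top"):
    s=vision.snapshot(c); cv2.imwrite(f"pics/{c}0.png",s["frame"][...,::-1])
    for n in("rack_handle","rack_top","cabinet","tall_tube_mid","short_tube_a_mid","cradle_mid"):
        for d in vision.spot_point(n,c)[:4]:
            p=np.array(d["xyz"]);q=s["mtx"]@(s["R"]@p+s["t"]);print(c,n,round(d["p"],2),p.round(1),(q[:2]/q[2]).round())
E
```

```text
14.0 {'time': 0.0, 'qpos': array([ 1.17196344e+00,  2.38781310e-01, -1.42558822e-02,  1.31919086e+00,
        9.86859241e-06,  1.57078958e+00]), 'joint_vel': array([-0.00035575, -0.00124578, -0.00038203, -0.00023316,  0.00096507,
        0.00156592]), 'tau': array([-2.37402215e-03, -5.38781941e+01,  3.46443951e+01,  1.79878576e-02,
       -1.60198947e-04,  7.10370898e-06]), 'tcp_pos': array([203.72497557, 483.43458112, 244.67669464]), 'tcp_rot': array([-1.46649795e-04,  1.98094018e-01,  9.80182762e-01, -7.00699994e-04]), 'contact_force': array([-0.82523396, -0.21047086,  0.2346557 ]), 'wrist_torque': array([-0.02857189, -0.06645221, -0.01567712]), 'grip_force': 0.0, 'opening': 85.55405648186701}
scene rack_handle 0.68 [ 593.3 -161.6  169.8] [182. 245.]
scene cradle_mid 0.88 [551.6 266.8 116. ] [308. 176.]
scene cradle_mid 0.64 [325.1 -74.5 122.6] [166. 177.]
scene cradle_mid 0.62 [227.7 440.  124.1] [288.  97.]
top rack_handle 0.69 [ 593.  -164.1  173.1] [357. 167.]
top rack_top 0.63 [ 701.2 -157.6  107.2] [348. 136.]
top cabinet 0.91 [ 7.471e+02 -1.473e+02 -2.000e-01] [336. 133.]
top cradle_mid 0.95 [225.2 440.6 118. ] [123. 303.]
top cradle_mid 0.92 [325.2 -69.3 120.8] [318. 269.]
top cradle_mid 0.61 [549.  265.8 120.2] [196. 183.]
```

View pics/scene0.png

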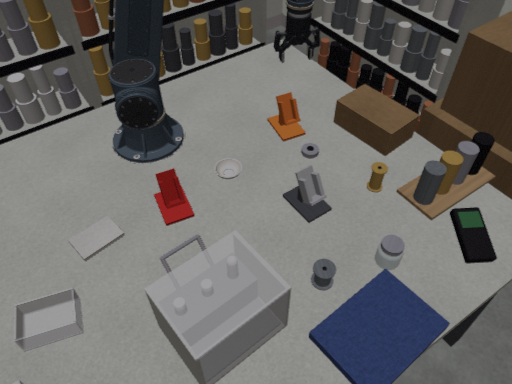

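View pics/top0.png

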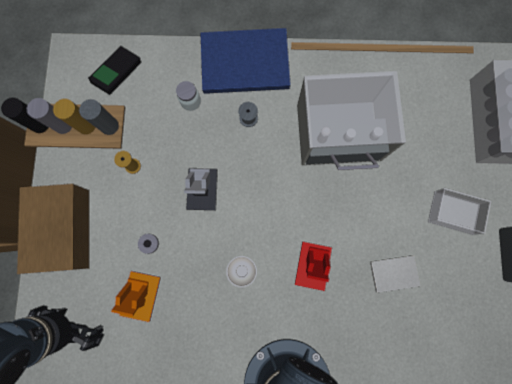

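Candidates for the cradle: grey one at scene (308,190), orange (288,115), red (172,195); the grey (aluminium) one is meant. Tubes: scene (232,265), (207,287), (180,305); the first looks tallest. I'll check with a close crop and point clouds.

```bash
cat > h.py <<'E'
from workcell import manip, vision
import cv2,numpy as np
def cloud(s):
    v,u=np.mgrid[:384,:512];z=s["z_map"];K=s["mtx"]
    P=np.stack([(u-K[0,2])/K[0,0]*z,(v-K[1,2])/K[1,1]*z,z],-1)
    return (P-s["t"])@s["R"]      # R^T (P-t)
E
python3 - <<'E'
from h import *
out=[]
for c,b in(("scene",[(270,150,80,80),(140,225,160,150)]),("top",[(180,155,45,60),(290,65,120,110)])):
    s=vision.snapshot(c);W=cloud(s);ok=s["z_map"]>0
    for x,y,w,h in b: out.append(cv2.resize(s["frame"][y:y+h,x:x+w,::-1],(400,300)))
    # handle bar
    m=ok&(abs(W[...,2]-172)<8)&(abs(W[...,0]-593)<25)&(abs(W[...,1]+163)<65)
    p=W[m];print(c,"handle",len(p),p.mean(0).round(1),"z",np.percentile(p[:,2],[5,95]).round(), "y",p[:,1].min().round(),p[:,1].max().round())
    vx,vy,_,_=cv2.fitLine(p[:,:2].astype(np.float32),cv2.DIST_HUBER,0,.01,.01).ravel();print("yaw of bar y",np.degrees(np.arctan2(-vx*np.sign(vy),abs(vy))))
    R=np.array([702,-153])
    for lo,hi in((100,110),(130,148),(165,185),(185,200)):
        m=ok&(abs(W[...,0]-702)<70)&(abs(W[...,1]+153)<120)&(W[...,2]>lo)&(W[...,2]<hi);p=W[m]
        if len(p):
            print(lo,len(p),p.mean(0).round(1),p.min(0).round(),p.max(0).round())
    m=ok&(np.hypot(W[...,0]-550,W[...,1]-266)<90)&(W[...,2]>8);p=W[m]
    for lo in range(10,150,20):
        q=p[(p[:,2]>=lo)&(p[:,2]<lo+20)]
        if len(q):print("cradle",lo,len(q),q.mean(0).round(),q.min(0).round(),q.max(0).round())
    for d in vision.outline_of("cradle_mid",c)[:3]: v,u=np.nonzero(d["pixels"]);print(d["p"],u.mean(),v.mean(),len(u))
    for n in("tall_tube_mid","short_tube_a_mid"):
        for d in vision.outline_of(n,c)[:3]: v,u=np.nonzero(d["pixels"]);print(n,d["p"],u.mean(),v.mean(),len(u))
cv2.imwrite("pics/crop1.png",np.vstack([np.hstack(out[:2]),np.hstack(out[2:])]))
E
```

```text
scene handle 204 [ 597.  -168.3  171.3] z [166. 175.] y -221.0 -112.0
yaw of bar y 4.6195817
165 325 [ 709.9 -149.6  184.3] [ 640. -273.  182.] [772. -33. 185.]
185 4898 [ 712.8 -156.5  187.5] [ 640. -273.  185.] [772. -33. 193.]
cradle 10 320 [572. 255.  12.] [493. 221.  10.] [623. 312.  29.]
cradle 30 50 [562. 257.  44.] [533. 239.  31.] [596. 289.  50.]
cradle 50 225 [586. 266.  61.] [535. 237.  50.] [609. 298.  70.]
cradle 70 162 [570. 266.  80.] [546. 237.  70.] [595. 296.  90.]
cradle 90 189 [556. 267. 100.] [531. 238.  90.] [583. 298. 110.]
cradle 110 191 [542. 266. 117.] [519. 237. 110.] [572. 298. 128.]
0.94 308.6186335403727 195.16024844720496 1610
0.94 286.42105263157896 118.18511796733212 1102
0.76 172.36299929922916 198.57533286615276 1427
top handle 168 [ 594.5 -165.   173.8] z [168. 177.] y -219.0 -112.0
yaw of bar y 4.2708464
100 652 [ 660.4 -160.8  105.1] [ 639. -272.  100.] [680. -35. 110.]
130 29 [658.3 -54.5 138.1] [ 632. -214.  130.] [694. -33. 148.]
165 80 [660.4 -98.2 180.3] [ 640. -272.  167.] [771. -33. 185.]
185 4073 [ 709.3 -150.5  189.3] [ 640. -273.  185.] [772. -34. 195.]
cradle 10 597 [535. 259.  13.] [491. 223.  10.] [621. 313.  30.]
cradle 30 28 [548. 264.  42.] [533. 248.  30.] [580. 286.  50.]
cradle 50 204 [587. 269.  60.] [533. 240.  50.] [608. 297.  70.]
cradle 70 74 [570. 266.  80.] [546. 239.  70.] [593. 296.  90.]
cradle 90 85 [555. 266. 101.] [534. 240.  91.] [580. 296. 110.]
cradle 110 200 [542. 268. 120.] [523. 239. 110.] [569. 297. 130.]
cradle 130 2 [528. 270. 131.] [528. 260. 131.] [529. 279. 131.]
0.95 313.68532955350815 265.6470588235294 1411
0.88 137.54405677114133 296.163808397398 1691
0.71 201.04929577464787 188.4186228482003 1278
short_tube_a_mid 0.64 201.6622418879056 188.85324483775813 1356
```

View pics/crop1.png

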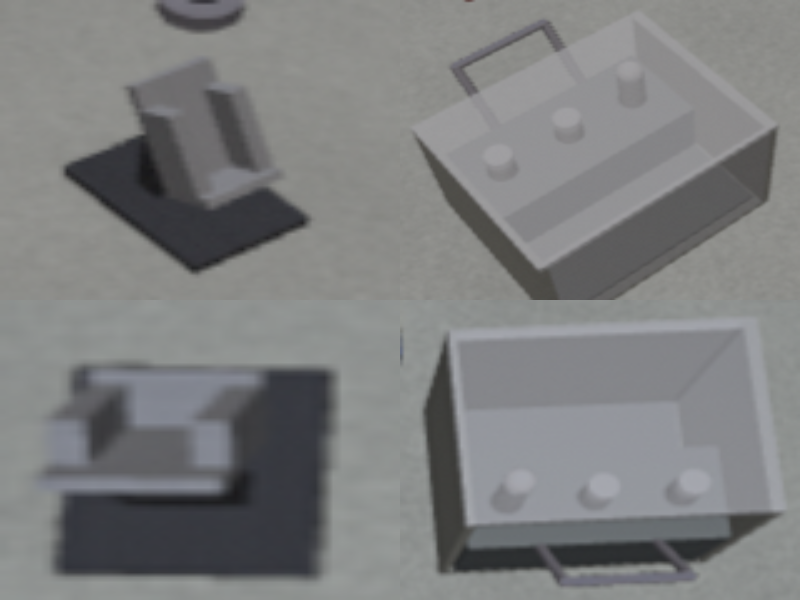

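The crop confirms that the tall dome-capped tube is in the +y well (top 325,133), and that the grey cradle at scene (308,190) opens towards +x and slopes up towards the robot. The tool stays vertical, so I'll grip with the pads closing along the cradle's y and let the tube pivot in the pads. First comes the handle, with the fingers closing along x.

```bash
cat >> h.py <<'E'
from scipy.spatial.transform import Rotation as Ro
def go(target,yaw=None):
    """print turn needed (deg, tool z) and shift (m) in tool axes after turn; yaw = world heading of tool y"""
    s=manip.state();R=Ro.from_quat(np.array(s["tcp_rot"])[[1,2,3,0]])
    y=R.as_matrix()[:,1];cur=np.degrees(np.arctan2(y[1],y[0]));turn=0
    if yaw is not None: turn=-((yaw-cur+180)%360-180)
    M=(R*Ro.from_euler('z',turn,degrees=True)).as_matrix()
    d=M.T@(np.array(target)-s["tcp_pos"])/1000
    print("t",s["time"],"tcp",s["tcp_pos"].round(1),"yaw",cur.round(1),"turn",round(turn,1),"shift",d.round(4),"F",s["contact_force"].round(1),"open",round(s["opening"],1),"j6",s["qpos"][5].round(2))
E
python3 - <<'E'
from h import *
go([594,-165,250],4.5)
for c in("scene","top"):
    s=vision.snapshot(c);W=cloud(s);ok=s["z_map"]>0
    m=ok&(np.hypot(W[...,0]-550,W[...,1]-266)<90)&(W[...,2]>50);p=W[m]
    z=np.array([-.5,0,.866]);x=np.array([.866,0,.5])
    # back plate pts: low along x
    q=p[(abs(p[:,1]-267)<12)&(p[:,2]>70)];A=np.c_[q[:,1:],np.ones(len(q))];k=np.linalg.lstsq(A,q[:,0],rcond=None)[0]
    print(c,len(q),"plane x=",k.round(3),"res",np.std(A@k-q[:,0]).round(2),"yaw",np.degrees(np.arctan(-k[0])).round(1))
    b=p@x;print("top edge along z", np.percentile(p@z,[98,99.5]).round(1),"y",np.percentile(p[:,1],[1,50,99]).round(1))
    print(cv2.minAreaRect(W[ok&(np.hypot(W[...,0]-555,W[...,1]-266)<95)&(W[...,2]>9)&(W[...,2]<16)][:,:2].astype(np.float32)))
E
```

```text
t 1.1 tcp [203.8 483.8 245.3] yaw 67.2 turn 62.7 shift [-0.6774  0.3381 -0.0047] F [0.8 0.3 0.4] open 85.1 j6 1.57
scene 115 plane x= [-8.000e-03 -6.100e-01  6.067e+02] res 3.0 yaw 0.5
top edge along z [-156.6 -155.2] y [238.5 270.3 296.8]
((557.6347045898438, 265.71807861328125), (133.177978515625, 91.23309326171875), 2.60158634185791)
top 86 plane x= [-4.00000e-03 -6.33000e-01  6.09211e+02] res 2.36 yaw 0.3
top edge along z [-153.  -150.8] y [239.8 270.3 296.8]
((555.5752563476562, 268.3547058105469), (129.4103240966797, 90.29998016357422), 0.08685302734375)
```

```bash
python3 -m pendant '0 0 -0.01 10.45 0.6; 0 0 -0.01 10.45 0.6; 0 0 0 10.45 0.6; 0 0 0 10.45 0.6; 0 0 0 10.45 0.6; 0 0 0 10.45 0.6'
python3 -m pendant '-0.045 0.022 0 0 0.6; -0.045 0.022 0 0 0.6; -0.045 0.022 0 0 0.6; -0.045 0.022 0 0 0.6; -0.045 0.022 0 0 0.6; -0.045 0.022 0 0 0.6; -0.045 0.022 0 0 0.6; -0.045 0.022 0 0 0.6'
python3 -m pendant '-0.045 0.022 0 0 0.6; -0.045 0.022 0 0 0.6; -0.045 0.022 0 0 0.6; -0.045 0.022 0 0 0.6; -0.045 0.022 0 0 0.6; -0.045 0.022 0 0 0.6; -0.045 0.022 0 0 0.6; 0 0 0 0 0.6'
python3 - <<'E'
from h import *
go([594,-165,175],4.5)
s=vision.snapshot("wrist");cv2.imwrite("pics/w1.png",s["frame"][...,::-1])
for d in vision.spot_point("rack_handle","wrist")[:3]:print(d["p"],d["xyz"])
for c in("scene","top"):
  vision.snapshot(c)
  for d in vision.spot_point("rack_handle",c)[:3]:print(d["p"],d["xyz"])
E
```

```text
time: 1.95
tcp_pos: [203.8, 483.8, 265.3]
tcp_rot: [0.0, 0.681, 0.732, -0.0]
contact_force: [0.5, -0.6, -0.1]
opening: 50.9
grip_force: 0.0
time: 2.95
tcp_pos: [407.9, 137.0, 265.5]
tcp_rot: [0.0, 0.679, 0.734, 0.0]
contact_force: [0.4, 0.5, -0.1]
opening: 51.4
grip_force: 0.0
time: 3.95
tcp_pos: [586.3, -166.4, 264.1]
tcp_rot: [-0.0, 0.68, 0.733, -0.0]
contact_force: [-0.6, 0.3, -0.5]
opening: 51.0
grip_force: 0.0
t 3.95 tcp [ 586.3 -166.4  264.1] yaw 4.3 turn -0.2 shift [0.0008 0.0078 0.0891] F [-0.6  0.3 -0.5] open 51.0 j6 1.22
0.84 [595.9, -167.8, 170.9]
0.83 [595.3, -166.0, 170.0]
0.79 [592.3, -162.9, 171.1]
0.74 [746.3, -149.0, -0.9]
```

View pics/w1.png

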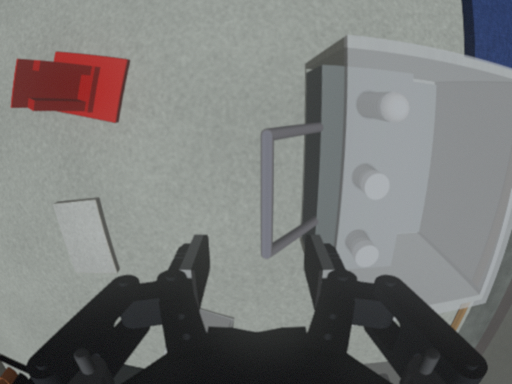

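The wrist view shows the bar at column 268, between the finger pads (200 and 315), about 8 mm right of centre, which agrees with the measurement.

```bash
python3 -m pendant '0 0.008 0.025 0 0.6; 0 0 0.03 0 0.6; 0 0 0.025 0 0.6; 0 0 0.018 0 0.6; 0 0 0 0 0; 0 0 0 0 0; 0 0 0 0 0; 0 0 0 0 0' 40
python3 -m pendant '0 0 0 0 0; 0 -0.01 0 0 0; 0 -0.02 0 0 0; 0 -0.02 0 0 0; 0 -0.02 0 0 0;0 -0.02 0 0 0; 0 -0.02 0 0 0; 0 0 0 0 0'
python3 -c "
from h import *
go([594,-165,165],4.5)"
```

```text
time: 5.25
tcp_pos: [593.7, -162.7, 168.6]
tcp_rot: [0.001, 0.679, 0.734, 0.001]
contact_force: [-1.3, 2.7, 6.1]
opening: 8.3
grip_force: 39.3
time: 6.25
tcp_pos: [482.6, -171.6, 168.6]
tcp_rot: [0.001, 0.679, 0.734, 0.0]
contact_force: [-1.7, 2.2, 6.7]
opening: 8.7
grip_force: 39.9
t 6.25 tcp [ 482.6 -171.6  168.6] yaw 4.4 turn -0.1 shift [-0.0022  0.1115  0.0037] F [-1.7  2.2  6.7] open 8.7 j6 1.15
```

```bash
python3 -m pendant '0 -0.02 0 0 0; 0 -0.012 0 0 0; 0 -0.004 0 0 0; 0 -0.004 0 0 0; 0 -0.002 0 0 0; 0 0 0 0 0; 0 0 0 0 0'
python3 -c "
from h import *
go([594,-165,165],4.5)"
```

```text
time: 7.12
tcp_pos: [444.5, -174.7, 168.6]
tcp_rot: [0.002, 0.679, 0.734, 0.002]
contact_force: [8.2, 4.8, 1.6]
opening: 8.3
grip_force: 39.9
t 7.125 tcp [ 444.5 -174.7  168.6] yaw 4.5 turn -0.0 shift [-0.0021  0.1498  0.0045] F [8.2 4.8 1.6] open 8.3 j6 1.12
```

The rack is at its stop (149.7 mm travel, 8 N). Next I release, rise, turn to close along y, and look at the tube.

```bash
python3 -m pendant '0 0.002 0 0 0.6; 0 0 0 0 0.6; 0 0 0 0 0.6; 0 0 -0.03 0 0.6; 0 0 -0.04 0 0.6; 0 0 -0.04 0 0.6; 0 0 0 -10.6 0.6; 0 0 0 -10.6 0.6'
python3 -m pendant '0 0 0 -10.6 0.6; 0 0 0 -10.6 0.6; 0 0 0 -10.6 0.6; 0 0 0 -10.6 0.6; 0 0 0 -10.6 0.6; 0 0 0 -10.6 0.6; 0 0 0 -4 0.6; 0 0 0 0 0.6'
python3 - <<'E'
from h import *
go([543,-94,280],94.5)
for c in("top","scene","wrist"):
    s=vision.snapshot(c)
    if c=="wrist": cv2.imwrite("pics/w2.png",s["frame"][...,::-1])
    for n in("rack_handle","tall_tube_mid","rack_top","short_tube_a_mid"):
        for d in vision.spot_point(n,c)[:3]:print(c,n,round(d["p"],2),np.round(d["xyz"],1))
    if c!="wrist":
        W=cloud(s);ok=s["z_map"]>0
        p=W[ok&(np.hypot(W[...,0]-543,W[...,1]+94)<30)&(W[...,2]>120)&(W[...,2]<182)]
        if len(p):
            print("cloud",len(p),p.mean(0).round(1),p.min(0).round(),p.max(0).round())
E
```

```text
time: 8.12
tcp_pos: [443.7, -174.8, 277.8]
tcp_rot: [0.0, 0.53, 0.848, -0.0]
contact_force: [-0.4, 0.0, -0.2]
opening: 50.7
grip_force: 0.0
time: 9.12
tcp_pos: [443.5, -174.7, 277.3]
tcp_rot: [-0.0, -0.028, 1.0, -0.0]
contact_force: [-0.2, -0.4, -0.3]
opening: 51.4
grip_force: 0.0
t 9.125 tcp [ 443.5 -174.7  277.3] yaw 93.2 turn -1.3 shift [-0.1056  0.0726 -0.0028] F [-0.2 -0.4 -0.3] open 51.4 j6 -0.43
top rack_handle 0.6 [ 445.8 -179.   172.4]
top tall_tube_mid 0.53 [543.3 -94.7 105.6]
top rack_top 0.71 [ 553.3 -168.4   84. ]
top rack_top 0.63 [ 548.6 -168.5  104.8]
top short_tube_a_mid 0.57 [ 553.5 -168.1   85.9]
top short_tube_a_mid 0.53 [547.9 267.6 120.7]
top short_tube_a_mid 0.27 [ 445.4 -177.2  174.5]
cloud 116 [540.8 -91.6 161.4] [ 531. -106.  122.] [554. -82. 178.]
scene tall_tube_mid 0.57 [548.9 -91.7  98.9]
scene rack_top 0.74 [ 551.4 -172.4  102.7]
scene short_tube_a_mid 0.57 [ 543.9 -167.6   83.8]
cloud 176 [550.7 -98.2 152.2] [ 535. -109.  120.] [560. -82. 177.]
wrist rack_handle 0.95 [ 445.2 -180.5  171.4]
wrist rack_top 0.69 [ 552.  -169.7  107.5]
wrist short_tube_a_mid 0.6 [ 553.6 -170.7   82.7]
```

View pics/w2.png

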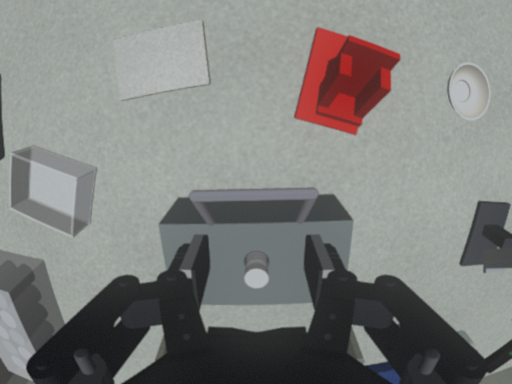

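The rack is out and the tall tube is at about (545,-94.5). The wrist view shows the middle short tube at (257,270), and the tall one is hidden by the right finger. I'll move over it and check before descending.

```bash
python3 -m pendant '-0.036 0.025 0.01 0 0.6; -0.035 0.025 0.02 0 0.6; -0.035 0.0245 0.02 0 0.6; 0 0 0 0 0.6'
python3 - <<'E'
from h import *
go([545,-94.5,143])
s=vision.snapshot("wrist"); cv2.imwrite("pics/w3.png",s["frame"][...,::-1])
for n in("tall_tube_mid","rack_top"):
    for d in vision.spot_point(n,"wrist")[:3]:print(n,round(d["p"],2),np.round(d["xyz"],1))
W=None
for X in([545,-94.5,175],[545,-94.5,148]):
    p=s["R"]@np.array(X)+s["t"];th=np.arctan2(np.hypot(*p[:2]),p[2]);u=p[:2]/np.hypot(*p[:2])*th*s["mtx"][0,0]+s["mtx"][:2,2];print("proj",u.round())
E
```

```text
time: 10.38
tcp_pos: [546.2, -92.4, 225.2]
tcp_rot: [-0.001, -0.03, 1.0, 0.0]
contact_force: [-0.6, -0.3, -0.0]
opening: 51.0
grip_force: 0.0
t 10.375 tcp [546.2 -92.4 225.2] yaw 93.4 turn 0 shift [ 0.0011 -0.002   0.0822] F [-0.6 -0.3 -0. ] open 51.0 j6 -0.23
tall_tube_mid 0.67 [544.  -93.8  96.9]
rack_top 0.84 [ 550.4 -166.3  108.9]
proj [253. 219.]
proj [254. 205.]
```

View pics/w3.png

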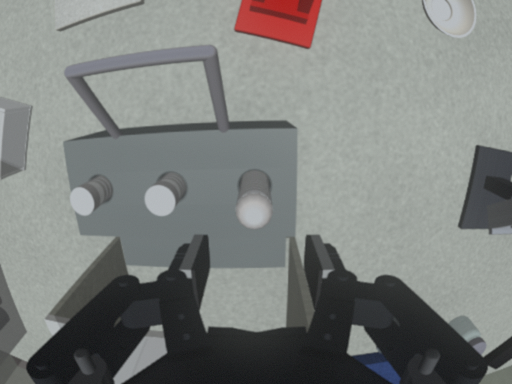

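The domed tube is at (254,205), centred between the pads (columns 200 and 315); the short flat-capped tubes are at (85,200) and (163,195). I'm descending on the domed one and gripping it.

```bash
python3 -m pendant '0.002 -0.002 0.025 0 0.6; 0 0 0.03 0 0.6; 0 0 0.025 0 0.6; 0 0 0.002 0 0.6; 0 0 0 0 0; 0 0 0 0 0; 0 0 0 0 0; 0 0 0 0 0' 30
python3 -m pendant '0 0 0 0 0; 0 0 -0.01 0 0; 0 0 -0.02 0 0; 0 0 -0.02 0 0; 0 0 -0.02 0 0; 0 0 -0.02 0 0; 0 0 -0.02 0 0;0 0 -0.02 0 0'
python3 -c "
from h import *
go([544,-94,320])"
```

```text
time: 11.52
tcp_pos: [544.2, -96.2, 146.8]
tcp_rot: [0.001, -0.028, 1.0, -0.0]
contact_force: [-0.1, 2.3, 6.9]
opening: 25.0
grip_force: 29.6
time: 12.52
tcp_pos: [543.3, -96.5, 276.8]
tcp_rot: [0.0, -0.028, 1.0, -0.0]
contact_force: [0.8, 0.2, -1.4]
opening: 25.1
grip_force: 29.6
t 12.525 tcp [543.3 -96.5 276.8] yaw 93.2 turn 0 shift [-0.0008  0.0025 -0.0432] F [ 0.8  0.2 -1.4] open 25.1 j6 -0.23
```

The tube is out (25.0 mm opening, bottom 122 mm below the TCP). Next I raise it, turn to the cradle's yaw and go above the cradle.

```bash
python3 -m pendant '0 0 -0.015 2.3 0; 0 0 -0.015 0 0; -0.006 0.03 0 0 0; -0.006 0.045 0 0 0; -0.006 0.045 0 0 0; -0.006 0.045 0 0 0; -0.006 0.045 0 0 0; -0.006 0.045 0 0 0'
python3 -m pendant '-0.006 0.045 0 0 0; -0.006 0.036 0 0 0; -0.004 0.026 0 0 0; 0 0 0 0 0; 0 0 0 0 0'
python3 - <<'E'
from h import *
go([589,267,200],91)
s=vision.snapshot("wrist"); fr=s["frame"][...,::-1]
for d in vision.spot_point("cradle_mid","wrist")[:3]:print(round(d["p"],2),np.round(d["xyz"],1))
t=vision.snapshot("top");sc=vision.snapshot("scene")
for c in("top","scene"):
  for d in vision.spot_point("cradle_mid",c)[:3]:print(c,round(d["p"],2),np.round(d["xyz"],1))
  for d in vision.spot_point("tall_tube_mid",c)[:2]:print(c,"tube",round(d["p"],2),np.round(d["xyz"],1))
cv2.imwrite("pics/c4.png",np.hstack([cv2.resize(fr,(400,300)),cv2.resize(sc["frame"][100:220,230:390,::-1],(400,300))]))
E
```

```text
time: 13.52
tcp_pos: [575.2, 160.6, 305.9]
tcp_rot: [0.0, -0.009, 1.0, -0.0]
contact_force: [0.9, 0.1, -0.0]
opening: 25.2
grip_force: 29.5
time: 14.15
tcp_pos: [589.3, 266.0, 305.4]
tcp_rot: [-0.0, -0.009, 1.0, -0.0]
contact_force: [0.3, 0.7, -1.2]
opening: 25.4
grip_force: 29.5
t 14.15 tcp [589.3 266.  305.4] yaw 91.0 turn -0.0 shift [0.0003 0.001  0.1054] F [ 0.3  0.7 -1.2] open 25.4 j6 0.41
0.85 [548.4 267.8 122.3]
top 0.92 [327.7 -71.6 118.7]
top 0.61 [226.4 440.5 116.9]
scene 0.97 [225.4 436.2 122.1]
scene 0.95 [549.7 268.3 118.2]
scene 0.77 [324.8 -69.2 121.2]
scene tube 0.89 [593.5 270.6 252.8]
```

View pics/c4.png

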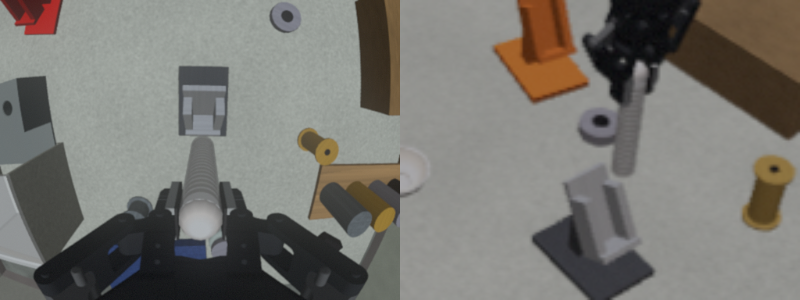

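The tube (column 203 of the left picture) lines up with the cradle's channel (column 204). I'm lowering it slowly.

```bash
python3 -m pendant '0 0.001 0.025 0 0; 0 0 0.03 0 0; 0 0 0.025 0 0; 0 0 0.015 0 0; 0 0 0.008 0 0; 0 0 0 0 0; 0 0 0 0 0'
python3 - <<'E'
from h import *
go([589,267,183],91)
s=vision.snapshot("wrist");t=vision.snapshot("top");sc=vision.snapshot("scene")
cv2.imwrite("pics/c5.png",np.hstack([cv2.resize(s["frame"][60:260,170:340,::-1],(380,450)),cv2.resize(sc["frame"][110:220,260:360,::-1],(400,450))]))
E
```

```text
time: 15.42
tcp_pos: [589.8, 267.7, 203.2]
tcp_rot: [0.001, -0.008, 1.0, 0.0]
contact_force: [0.0, 0.0, -0.1]
opening: 25.5
grip_force: 29.6
t 15.425 tcp [589.8 267.7 203.2] yaw 91.0 turn -0.0 shift [ 0.0008 -0.0007  0.0202] F [ 0.   0.  -0.1] open 25.5 j6 0.41
```

View pics/c5.png

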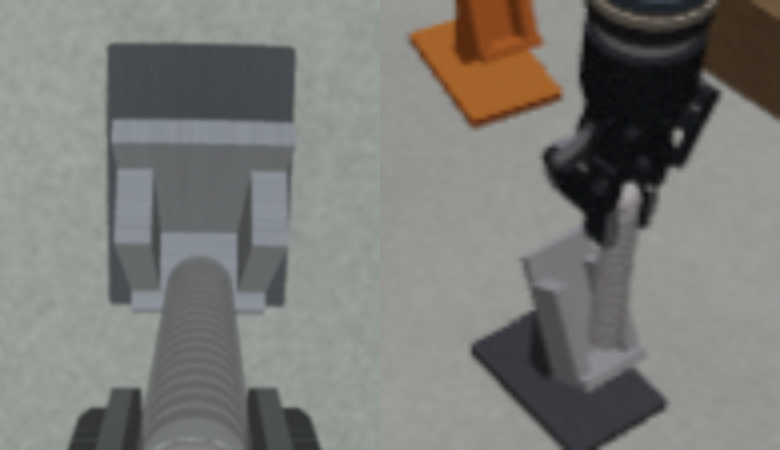

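The tube's lower end sits centred between the cheeks (tube column 200, foot plate centre 199). I'm lowering to contact with a lighter grip.

```bash
python3 -m pendant '0 0 0.01 0 0; 0 0 0.006 0 0; 0 0 0.002 0 0; 0 0 0 0 0' 20
python3 -m pendant '0 0 0.002 0 0; 0 0 0 0 0'
python3 -m pendant '0 0 0.002 0 0; 0 0 0 0 0'
```

```text
time: 16.08
tcp_pos: [589.6, 267.5, 185.0]
tcp_rot: [0.001, -0.008, 1.0, 0.0]
contact_force: [-0.8, 0.0, 6.2]
opening: 25.2
grip_force: 30.1
time: 16.32
tcp_pos: [590.1, 268.1, 184.5]
tcp_rot: [0.002, -0.008, 1.0, 0.001]
contact_force: [-2.7, 1.0, 15.4]
opening: 25.2
grip_force: 30.1
time: 16.58
tcp_pos: [590.6, 268.6, 184.1]
tcp_rot: [0.003, -0.008, 1.0, 0.002]
contact_force: [-3.6, 0.4, 25.1]
opening: 25.2
grip_force: 30.8
```

```bash
python3 -m pendant '0.006 0 -0.002 0 0; 0.005 0 0.001 0 0; 0.006 0 0.001 0 0; 0.005 0 0.002 0 0; 0 0 0 0 0' 20
python3 -m pendant '0.005 0 0.0015 0 0; 0.005 0 0.002 0 0; 0 0 0 0 0'
python3 - <<'E'
from h import *
go([524,267,158],91)
sc=vision.snapshot("scene")
cv2.imwrite("pics/c6.png",cv2.resize(sc["frame"][120:220,260:360,::-1],(500,500)))
E
```

```text
time: 17.2
tcp_pos: [566.9, 267.2, 178.3]
tcp_rot: [-0.0, -0.008, 1.0, -0.0]
contact_force: [2.0, 0.6, 4.4]
opening: 25.4
grip_force: 29.2
time: 17.58
tcp_pos: [557.1, 267.1, 175.3]
tcp_rot: [0.0, -0.008, 1.0, 0.0]
contact_force: [0.5, 0.6, 8.2]
opening: 25.1
grip_force: 30.1
t 17.575 tcp [557.1 267.1 175.3] yaw 91.0 turn -0.0 shift [0.0331 0.0004 0.0173] F [0.5 0.6 8.2] open 25.1 j6 0.43
```

View pics/c6.png

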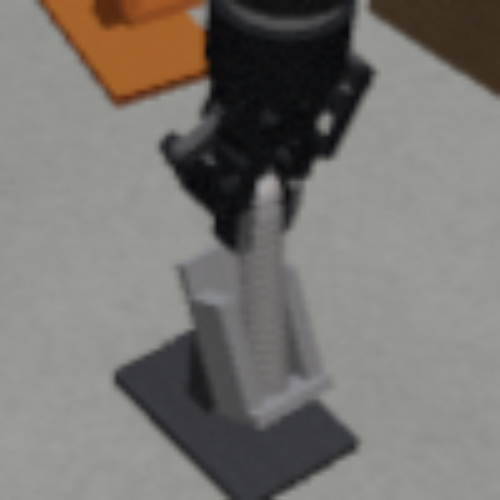

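The tube is pivoting in the pads as intended, now about half tilted with its foot on the plate (scene crop 270,390). Continuing the arc.

```bash
python3 -m pendant '0.005 0 0.002 0 0; 0.005 0 0.002 0 0; 0.005 0 0.0025 0 0; 0.005 0 0.0025 0 0; 0 0 0 0 0'
python3 -m pendant '0.005 0 0.0025 0 0; 0.004 0 0.0025 0 0; 0 0 0 0 0'
python3 - <<'E'
from h import *
go([524,267,158],91)
sc=vision.snapshot("scene");W=cloud(sc)
for d in vision.spot_point("tall_tube_mid","scene")[:2]:print("tube",round(d["p"],2),np.round(d["xyz"],1))
# tube surface points: fit in cradle plane
p=W[(sc["z_map"]>0)&(abs(W[...,1]-267)<6)&(abs(W[...,0]-565)<50)&(W[...,2]>70)&(W[...,2]<160)]
k=np.polyfit(p[:,2],p[:,0],1);print(len(p),"slope deg",np.degrees(np.arctan(-k[0])))
rel=p-[549.7,267,119];print("surf x in cradle",np.percentile(rel@[.866,0,.5],[10,50,90]).round(1))
E
```

```text
time: 18.25
tcp_pos: [536.6, 266.7, 166.0]
tcp_rot: [-0.0, -0.008, 1.0, 0.0]
contact_force: [-0.7, 0.6, 7.3]
opening: 25.1
grip_force: 31.6
time: 18.62
tcp_pos: [527.6, 266.5, 160.7]
tcp_rot: [-0.0, -0.008, 1.0, -0.0]
contact_force: [-1.8, -0.1, 6.0]
opening: 25.2
grip_force: 31.6
t 18.625 tcp [527.6 266.5 160.7] yaw 91.0 turn -0.0 shift [0.0036 0.0006 0.0027] F [-1.8 -0.1  6. ] open 25.2 j6 0.45
tube 0.7 [554.8 269.3 121.9]
108 slope deg 25.509177090530216
surf x in cradle [ 9.7 14.4 17.1]
```

```bash
python3 -m pendant '0.002 0 0.001 0 0; 0.002 0 0.001 0 0; 0 0 0 0 0'
python3 -m pendant '0.002 0 0.001 0 0; 0 0 0 0 0'
python3 -m pendant '0.0015 0 0.002 0 0; 0 0 0 0 0'
```

```text
time: 19.1
tcp_pos: [524.0, 266.4, 158.5]
tcp_rot: [-0.0, -0.008, 1.0, -0.0]
contact_force: [0.4, -0.3, 3.2]
opening: 25.0
grip_force: 31.2
time: 19.35
tcp_pos: [522.2, 266.3, 157.5]
tcp_rot: [-0.0, -0.008, 1.0, -0.0]
contact_force: [2.0, 0.2, 2.0]
opening: 24.8
grip_force: 31.0
time: 19.6
tcp_pos: [520.5, 266.4, 156.0]
tcp_rot: [-0.0, -0.008, 1.0, 0.0]
contact_force: [-0.7, 1.1, 6.0]
opening: 25.4
grip_force: 31.4
```

```bash
python3 -m pendant '0.002 0 0.001 0 0; 0 0 0 0 0'
python3 - <<'E'
from h import *
ims=[]
for c in("scene","top"):
    sc=vision.snapshot(c);W=cloud(sc)
    for d in vision.spot_point("tall_tube_mid",c)[:1]:print("tube",round(d["p"],2),np.round(d["xyz"],1))
    p=W[(sc["z_map"]>0)&(abs(W[...,1]-267)<5)&(abs(W[...,0]-565)<50)&(W[...,2]>70)&(W[...,2]<145)]
    k=np.polyfit(p[:,2],p[:,0],1);print(len(p),"slope deg",np.degrees(np.arctan(-k[0])))
    if c=="scene": cv2.imwrite("pics/c7.png",cv2.resize(sc["frame"][130:220,270:350,::-1],(533,600)))
E
```

```text
time: 19.85
tcp_pos: [519.8, 266.4, 155.5]
tcp_rot: [0.001, -0.008, 1.0, 0.0]
contact_force: [3.3, -0.6, 6.4]
opening: 25.2
grip_force: 31.4
80 slope deg 30.080322510085193
tube 0.64 [ 553.1 -240.7   84.9]
7 slope deg 28.844928180048086
```

View pics/c7.png

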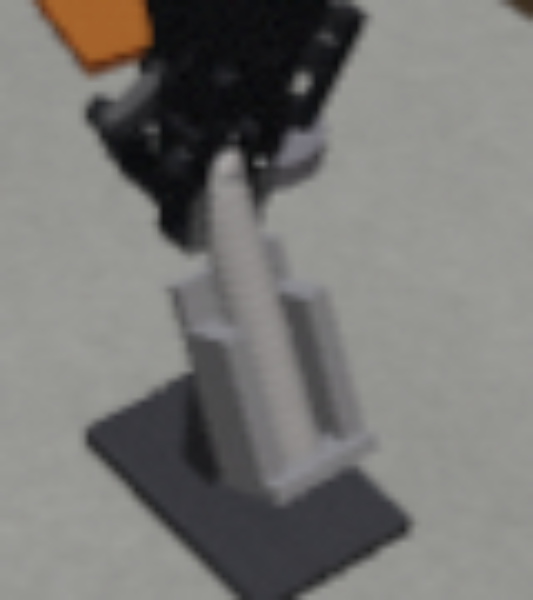

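The tube lies in the channel at about 30° with its end on the foot plate (crop 300,450), and both back and foot contact show in the forces. Releasing and rising.

```bash
python3 -m pendant '0 0 0 0 0.6; 0 0 0 0 0.6; 0 0 0 0 0.6; 0 0 0 0 0.6; 0 0 -0.02 0 0.6; 0 0 -0.03 0 0.6; 0 0 -0.04 0 0.6; 0 0 -0.04 0 0.6'
python3 - <<'E'
from h import *
go([444.5,-176,270],4.6)
sc=vision.snapshot("scene");W=cloud(sc)
for d in vision.spot_point("tall_tube_mid","scene")[:1]:print("tube",round(d["p"],2),np.round(d["xyz"],1))
for d in vision.spot_point("rack_handle","scene")[:1]:print("handle",round(d["p"],2),np.round(d["xyz"],1))
p=W[(sc["z_map"]>0)&(abs(W[...,1]-267)<5)&(abs(W[...,0]-550)<60)&(W[...,2]>70)&(W[...,2]<180)]
k=np.polyfit(p[:,2],p[:,0],1);print(len(p),"slope",np.degrees(np.arctan(-k[0])),p[:,2].max(),"surf x",np.percentile((p-[549.7,267,119])@[.866,0,.5],[10,50,90]).round(1),"ztop",((p-[549.7,267,119])@[-.5,0,.866]).max())
E
```

```text
time: 21.05
tcp_pos: [518.6, 266.2, 285.9]
tcp_rot: [-0.0, -0.008, 1.0, -0.0]
contact_force: [-0.2, -0.2, -1.1]
opening: 51.3
grip_force: 0.0
t 21.05 tcp [518.6 266.2 285.9] yaw 90.9 turn 86.3 shift [-0.4348 -0.1094  0.016 ] F [-0.2 -0.2 -1.1] open 51.3 j6 0.46
tube 0.88 [550.1 266.2 116.7]
handle 0.73 [ 444.8 -177.   167.5]
119 slope 30.335292697356422 179.9998174802433 surf x [ 8.2 10.8 13.1] ztop 66.58303514467356
```

The tube is free-standing at 30.3°, centred at (550,266,117), which matches the cradle. Now back to the handle.

```bash
python3 -m pendant '0 0 0 10.6 0.6; 0 0 0 10.6 0.6; 0 0 0 10.6 0.6; 0 0 0 10.6 0.6; 0 0 0 10.6 0.6; 0 0 0 10.6 0.6; 0 0 0 10.6 0.6; 0 0 0 10.6 0.6'
python3 -m pendant '0 0 0 1.5 0.6; -0.054 -0.014 0 0 0.6; -0.054 -0.014 0 0 0.6; -0.054 -0.014 0 0 0.6; -0.054 -0.014 0 0 0.6; -0.054 -0.014 0 0 0.6; -0.054 -0.014 0 0 0.6; -0.054 -0.014 0 0 0.6'
python3 -m pendant '-0.054 -0.011 0 0 0.6; 0 0 0 0 0.6'
python3 - <<'E'
from h import *
go([444.7,-177,167],4.6)
vision.snapshot("wrist")
for d in vision.spot_point("rack_handle","wrist")[:1]:print("handle",round(d["p"],2),np.round(d["xyz"],1))
E
```

```text
time: 22.2
tcp_pos: [518.4, 266.1, 283.3]
tcp_rot: [-0.0, 0.67, 0.742, -0.001]
contact_force: [-0.7, 0.2, 1.1]
opening: 51.0
grip_force: 0.0
time: 23.2
tcp_pos: [451.0, -120.0, 284.4]
tcp_rot: [-0.0, 0.676, 0.737, -0.0]
contact_force: [0.3, 0.1, 0.4]
opening: 51.0
grip_force: 0.0
time: 23.45
tcp_pos: [444.3, -176.2, 284.1]
tcp_rot: [-0.0, 0.678, 0.735, -0.0]
contact_force: [0.7, 0.6, 1.1]
opening: 51.2
grip_force: 0.0
t 23.45 tcp [ 444.3 -176.2  284.1] yaw 4.6 turn -0.0 shift [-0.0008  0.0004  0.1171] F [0.7 0.6 1.1] open 51.2 j6 1.11
handle 0.6 [ 444.1 -181.1  169.9]
```

```bash
python3 -m pendant '0.002 0 0.035 0 0.6; 0 0 0.04 0 0.6; 0 0 0.03 0 0.6; 0 0 0.011 0 0.6; 0 0 0 0 0; 0 0 0 0 0; 0 0 0 0 0; 0 0 0 0 0' 40
python3 -m pendant '0 0.01 0 0 0; 0 0.02 0 0 0; 0 0.02 0 0 0; 0 0.02 0 0 0; 0 0.02 0 0 0; 0 0.02 0 0 0; 0 0.02 0 0 0; 0 0 0 0 0'
python3 -c "
from h import *
go([593.7,-164,168])"
```

```text
time: 24.55
tcp_pos: [445.8, -171.2, 170.0]
tcp_rot: [0.001, 0.678, 0.735, 0.001]
contact_force: [-0.0, 2.2, 6.1]
opening: 8.0
grip_force: 39.3
time: 25.55
tcp_pos: [577.1, -160.6, 170.1]
tcp_rot: [0.002, 0.678, 0.735, 0.001]
contact_force: [1.6, 1.3, 6.1]
opening: 8.6
grip_force: 39.8
t 25.55 tcp [ 577.1 -160.6  170.1] yaw 4.7 turn 0 shift [-0.0047  0.0163  0.0021] F [1.6 1.3 6.1] open 8.6 j6 1.22
```

```bash
python3 -m pendant '0 0.009 0 0 0; 0 0.006 0 0 0; 0 0.003 0 0 0; 0 0.002 0 0 0; 0 0 0 0 0; 0 0 0 0 0'
python3 -m pendant '0 0.002 0 0 0; 0 0.001 0 0 0; 0 0 0 0 0'
```

```text
time: 26.3
tcp_pos: [593.9, -159.3, 170.1]
tcp_rot: [0.0, 0.678, 0.735, -0.0]
contact_force: [-6.6, 0.6, 8.9]
opening: 8.2
grip_force: 40.1
time: 26.68
tcp_pos: [594.1, -159.3, 170.0]
tcp_rot: [-0.002, 0.678, 0.735, -0.002]
contact_force: [-18.0, -2.1, 15.6]
opening: 8.4
grip_force: 41.0
```

Hard against home at 594 mm, the same as at the start, with force rising. Releasing straight up while keeping slight forward bias.

```bash
python3 -m pendant '0 -0.002 0 0 0; 0 0 0 0 0.6; 0 0 0 0 0.6; 0 0 0 0 0.6; 0 0 -0.03 0 0.6; 0 0 -0.04 0 0.6; 0 0 -0.04 0 0.6; 0 0 0 0 0.6'
python3 - <<'E'
from h import *
go([593.7,-164,168])
sc=vision.snapshot("scene");W=cloud(sc)
for n in("tall_tube_mid","rack_handle"):
    for d in vision.spot_point(n,"scene")[:1]:print(n,round(d["p"],2),np.round(d["xyz"],1))
p=W[(sc["z_map"]>0)&(abs(W[...,2]-172)<8)&(abs(W[...,0]-593)<25)&(abs(W[...,1]+163)<65)];print(p.mean(0).round(1),"(was 597,-168)")
cv2.imwrite("pics/end.png",cv2.resize(sc["frame"][100:384,100:400,::-1],(600,568)))
E
```

```text
time: 27.68
tcp_pos: [597.0, -159.2, 282.0]
tcp_rot: [0.003, 0.678, 0.735, 0.001]
contact_force: [-0.5, -0.2, -0.6]
opening: 51.3
grip_force: 0.0
t 27.675 tcp [ 597.  -159.2  282. ] yaw 4.7 turn 0 shift [-0.0043 -0.0043  0.114 ] F [-0.5 -0.2 -0.6] open 51.3 j6 1.23
tall_tube_mid 0.58 [546.9 267.2 114.4]
rack_handle 0.5 [ 591.2 -162.7  170.4]
[ 596.9 -168.6  171.2] (was 597,-168)
```

View pics/end.png

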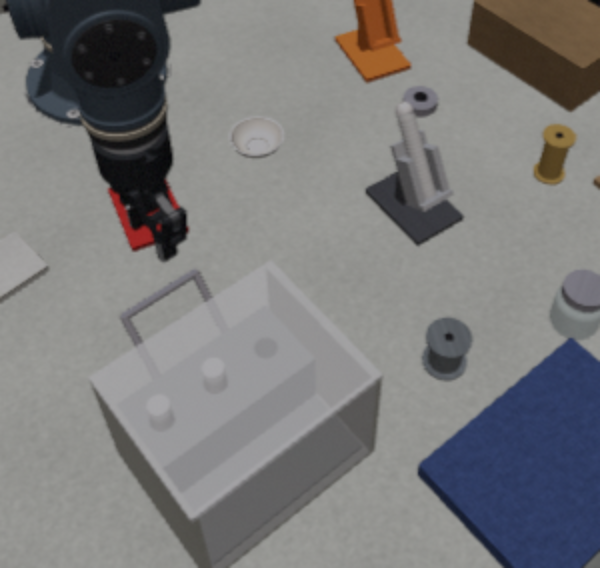

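The rack is home (handle cloud back at 597,-168), the two short tubes are in their wells (160,412 and 214,375), and the tall tube leans in the grey cradle (415,155). Nothing else has moved, so I'm handing in.

```bash
python3 -c "
from workcell import manip
print(manip.hand_in())"
```

```text
the job is handed in; nothing more can be done
None
```

The job is handed in at about 28 s of the 64 s allowed: the tall tube leans in the grey cradle on its foot, the rack is pushed fully home, both short tubes are still in their wells, and the last picture showed nothing else moved.

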